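Pack a specimen jar in the sliding-cover transport case

TASK

Hold down the release tab on the specimen case's cover while sliding the cover open, and stand the screw-top specimen jar upright inside the case. Then, again with the tab held down, slide the cover fully home and let the tab spring up so that the cover is latched shut. Leave the bottle and the timer standing where they are.

Things in the scene. Friction and masses are not known exactly. Their poses are not given: they have to be found in the camera images.
- case: White plastic case fixed to the worktop, 99 mm wide (its x), 190 mm long (its y, -65 to +125 mm), 78 mm high. Origin: on the underside below the centre of the jar compartment; z up. Side walls end in rail lips (x beyond +-37 mm, z 75 to 78 mm) over the cover's edges. Behind the compartment (y = 65 to 125 mm), under the tab, is a latch bay open at its +y end.
- case_floor (a point): Centre of the jar compartment's floor, 4 mm above the worktop, at x = y = 0 of the case. The compartment is 84 mm (case x) by 120 mm (case y) inside. Walls round it: side walls and the -y end wall 77 mm above the worktop, a partition to the latch bay (y = 60 to 65 mm) 65 mm high.
- cover_end (a point): Middle of the upper edge of the cover's -y end, at case y = -0.060 m + joint cover, z = 73 mm. The compartment is uncovered from its -y end wall to here. The grey cover is a flat plate 81 mm wide, 182 mm long, 4 mm thick (underside z = 69 mm), held by the rails: it opens only by sliding along the case's +y, out over the open end.
- cover (a joint): Cover slid open along the case's +y, in m: 0 shut, 0.115 fully open. Friction 1.5 N; stays where left. A catch blocks it at 0.002 (opening) and at 0.018 (closing) unless the tab is pressed over 3.5 mm, so hold the tab down all through 0 to 0.018, both ways. At 0 the released tab springs up and locks it.
- tab (a joint): How far the release tab is pressed down, in m: 0 up (latched if the cover is shut), 0.007 bottomed. The spring takes about 1.4 N at the start, 4 N at 3.5 mm and 6.3 N at 7 mm.
- tab_top (a point): Centre of the tab's upper face; moves with tab and cover. Tab up: z = 80 mm; cover shut: x = 0, y = 92 mm in the case frame. The grey tab, near the cover's +y end, is 40 mm (case x) by 42 mm (case y), its face 7 mm above the cover; at its two y ends stand cross ribs 4 mm thick, 6 mm high, 34 mm clear between them, for a fingertip to push against. It goes straight down.
- jar: White screw-top specimen jar, 41 mm diameter, 58 mm high: lid 40 mm diameter from z = 42 to 58 mm, body 38 mm diameter below. Mass about 0.035 kg. Origin: centre of the underside, z up along its axis. Stands on the worktop to the right of the case.
- bottle: White screw-cap bottle, 40 mm diameter, 85 mm high, a bystander. Origin: centre of the underside.
- timer: Small white desk timer with a leaning face, 42 x 66 x 57 mm, a bystander. Origin: centre of the underside.
Things that resemble listed ones, but are neither listed nor needed, are in the scene too. What is shaped like the jar but yellow is not meant.

How it is judged:
On the way, in this order (a step that is already met when the one before it is completed fails the run):
1. the cover is slid open by more than 50 mm (value of joint cover above 0.05 m), for 0.1 s.
2. the jar stands upright on the compartment's floor, let go (x of jar in the frame of case between -0.03 and 0.03 m and y of jar in the frame of case between -0.05 and 0.05 m and z of jar in the frame of case between 0.001 and 0.008 m and angle between jar's own z axis and vertical below 0.15 rad and contact force between the fingers and jar below 0.1 N), for 0.2 s.
At the end, for the whole second after the job is handed in: The cover is home (within 3 mm) with the tab sprung up (within 1.5 mm), and the jar stands upright (within 0.15 rad) and at rest on the compartment's floor. The bottle and the timer stand within 30 mm of where they stood (value of joint cover below 0.003 m and value of joint tab below 0.0015 m and x of jar in the frame of case between -0.03 and 0.03 m and y of jar in the frame of case between -0.05 and 0.05 m and z of jar in the frame of case between 0.001 and 0.008 m and angle between jar's own z axis and vertical below 0.15 rad and linear speed of jar below 0.02 m/s); the robot touches nothing.
It fails at once if the bottle is pushed away (30 mm) or knocked over (distance of bottle from where it was at the start of the episode above 0.03 m or angle between bottle's own z axis and vertical above 0.5 rad).
It fails at once if the timer is pushed away (30 mm) or knocked over (distance of timer from where it was at the start of the episode above 0.03 m or angle between timer's own z axis and vertical above 0.5 rad).
It also fails if it takes over 64 s, if anything falls off the work surface, if the arm or the gripper's body presses on something with over 40 N, if the wrist force passes 120 N, or if a joint passes its speed limit or range.

ROBOT

A 6-joint arm with a two-finger parallel gripper is mounted at the origin on a cart in front of the work surface, level with it; the furniture and walls round the work are solid. World frame = base frame: x ahead of the robot, y to its left, z up, the work surface at z = 0. Lengths are in m, angles in rad, forces in N, time in s.
With the tool pointing down it reaches from about 0.425 to 0.95 m from the base axis. Payload 3.5 kg.
Tool frame: the origin (TCP) lies on the centre line of the jaws, within the pads' length; the fingertips stand 11 mm ahead of it and the grasp point (between the pads) lies 8 mm behind it; x points along the fingers, y is the direction in which the jaws open and shut, and the axes are right-handed (so a half turn about x gives the same grasp; the last joint's range is limited). The gripper opens to 85 mm and grips with 20 to 120 N. Pads are 22 mm wide; open, the fingers measure 114 mm over their backs; the gripper's body (76 mm by 85 mm) begins 54 mm behind the grasp point. The pads swing forward as they close: fully open they stand 13 mm farther back than shut.
Start: joints at [0.99, 0.286, 1.577, -0, 1.279, -0.15], TCP at [0.282, 0.613, 0.242] pointing down, gripper open.
Joint ranges: [-2.77, 2.77], [-0.9, 2.22], [0.21, 2.48], [-1.53, 4.67], [0.24, 2.81], [-2.84, 2.84]. Speed limits (rad/s): [2.79, 2.79, 3.14, 3.14, 3.14, 3.14].

INTERFACE

Orientations are given as a unit quaternion [x, y, z, w].
In Python, from plant import ctrl gives the robot as it stands. The module is installed in compiled form; this text tells all that it offers.
- The arm moves only by the tool drive_tool, never from a script. Its argument "series" is a list of rows, each a list of 2 entries, a list of its own where there are three numbers: the shift along the tool's x, y, z in units of 50 mm (1.0 is 50 mm), then the turn, a rotation vector about the tool's x, y, z in degrees. A call has 1 to 5 rows; each row shifts and turns the pose as measured when the row begins, along the tool's axes as they then stand; what a row does not reach is not made up. A row lasts 1/10 s, in which the tool goes at most 50 mm and 8.59 degrees, less where a joint would pass 70% of its speed; a pose out of reach is approached as far as the arm can. A call is refused whole if a number of a shift passes 1 or a number of a turn 8.59, either way. A call with a gripper value outside its range is refused whole. "grip" is the gripper's target within -1 to 1 (fully open at 1, half-way at 0, shut at -1), set as the call begins (left out, the last holds). The fingers move at their own pace and stop on an object; "newtons" is the grip in N (left out, the last holds). Time passes only in rows, so rows that do not move let the fingers close. It gives the time, the measured TCP pose, the force and the opening at its end, in the units of the state.
- ctrl.get_state(): the state, without advancing time (a new reading comes with each control period).
- ctrl.read_camera(name): name is "scene" or "top"; returns a dict with "img" (480x640x3 uint8, red, green, blue), "camera_matrix" (3x3 intrinsics, pixels), "R" (3x3) and "t" (3): a world point X has camera coordinates R X + t. Camera axes: x right, y down, z forward; pixel columns grow to the right and rows downward; lengths in m; the calibration is good to about 2 mm. A picture is of the moment at which its call begins. There is no depth.
- ctrl.sign_off(): hands the job in, once; it reports no verdict.
The state is a dict: "time": time; "qpos": joint angles; "dq": joint speeds; "joint_efforts": joint torques, N m; "eef_pos": TCP position; "tcp_rot": TCP orientation; "contact_force": force on the tool from outside, world axes, zero at the start; "wrist_torque": the same for the moment, N m; "opening": opening from 0.0 (shut) to 1.0 (fully open).
Only numpy, scipy, OpenCV 4.12 (cv2) and the standard library are available. Lean on these libraries where they do the work, as an engineer would, in place of code of your own. Each camera call takes 0.05 s, during which the arm holds its last target.

## Working session

There is one attempt and no reset: what is moved stays moved. The work goes in short steps, Python scripts to look and compute and a tool call to move; the robot and the scene stay as the last step left them, time stands still between calls to the robot, and variables do not carry over. Pictures are saved under pics/ and viewed, and the job is handed in when it is done.

Besides the shell and the picture viewer there is one more tool, called in YAML: its name, and indented under it one key for each argument. drive_tool: Moves the arm, as the interface text tells. Its arguments: {"type":"object","properties":{"series":{"type":"array"},"grip":{"type":"number"},"newtons":{"type":"number"}},"required":["series"]}

```bash
mkdir -p pics
python3 - <<'E'
from plant import ctrl
import cv2,numpy as np
s=ctrl.get_state(); print(s)
for n in("scene","top"):
    c=ctrl.read_camera(n); cv2.imwrite(f"pics/{n}0.png",c["img"][:,:,::-1]); print(n,c["camera_matrix"].tolist(),np.round(c["R"],4).tolist(),c["t"])
    np.savez(f"cam_{n}.npz",K=c["camera_matrix"],R=c["R"],t=c["t"])
E
```

```text
{'time': 0.0, 'qpos': array([ 9.90024935e-01,  2.87204097e-01,  1.57820228e+00, -1.09910733e-05,
        1.27858141e+00, -1.50017124e-01]), 'dq': array([ 0.00082345,  0.00030371, -0.00035152,  0.00083649, -0.00047698,
        0.00138072]), 'joint_efforts': array([ 1.26797175e-03, -4.05964100e+01, -2.92636192e+01, -4.16943851e-05,
        5.73365527e-03,  2.16292511e-05]), 'eef_pos': array([0.28148242, 0.61280654, 0.24090783]), 'tcp_rot': array([ 0.1503265 ,  0.69106854, -0.15191096,  0.69047033]), 'contact_force': array([0.28799053, 0.00589844, 0.40204405]), 'wrist_torque': array([-0.00548335, -0.0273071 , -0.02532689]), 'opening': 0.9987182357528424}
scene [[455.895767535761, 0.0, 314.0430835334214], [0.0, 455.895767535761, 245.33077354978312], [0.0, 0.0, 1.0]] [[0.5228, -0.8524, -0.0068], [-0.6473, -0.3917, -0.6539], [0.5548, 0.3463, -0.7565]] [-0.34542029  0.3066763   0.69584924]
top [[495.91898263113075, 0.0, 324.4923659168485], [0.0, 495.91898263113075, 235.02613577819997], [0.0, 0.0, 1.0]] [[0.0021, -1.0, -0.003], [-0.9779, -0.0014, -0.2093], [0.2093, 0.0034, -0.9779]] [-0.09302973  0.48153374  1.0933432 ]
```

```bash
ls .
```

```text
cam_scene.npz
cam_top.npz
pics
```

View pics/scene0.png

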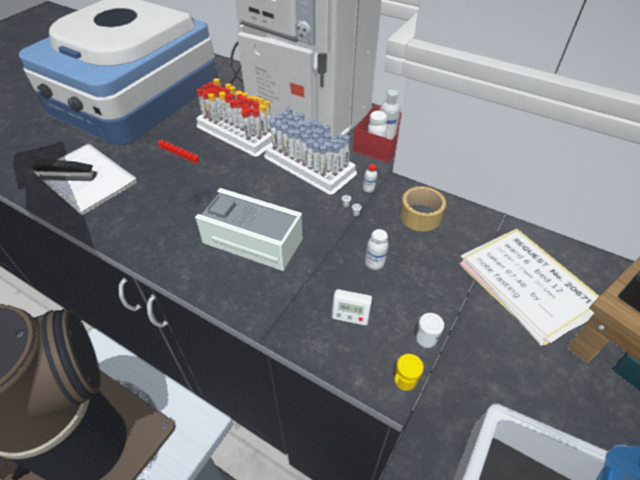

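View pics/top0.png

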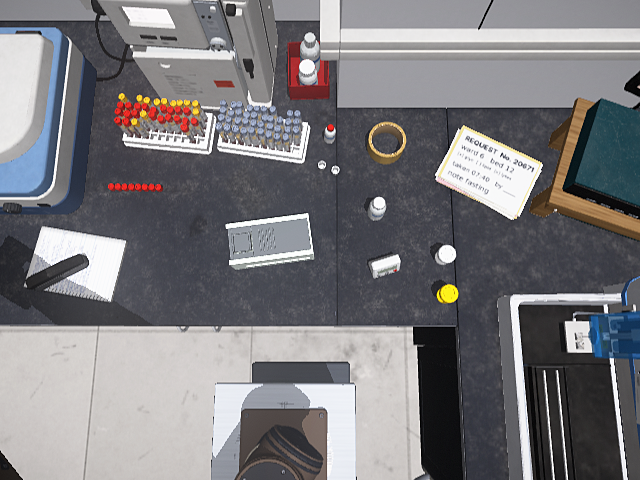

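The scene view shows the case at about (250,228) with its tab at the left end (222,205). The white jar is at (430,330), the yellow lookalike at (408,372), the timer at (352,307) and the bottle at (377,250). In the top view the case is at (270,242) with the tab at (240,242), and the jar is at (445,255). I'll enlarge these for measurement.

Run:
```python
import cv2,numpy as np
a=cv2.imread("pics/top0.png");b=cv2.imread("pics/scene0.png")
cv2.imwrite("pics/z1.png",cv2.resize(a[205:280,215:325],None,fx=7,fy=7,interpolation=cv2.INTER_CUBIC))
cv2.imwrite("pics/z2.png",cv2.resize(b[180:275,185:315],None,fx=6,fy=6,interpolation=cv2.INTER_CUBIC))
cv2.imwrite("pics/z3.png",np.hstack([cv2.resize(a[235:315,355:475],None,fx=3,fy=3,interpolation=cv2.INTER_CUBIC),cv2.resize(b[285:405,325:455],None,fx=3,fy=2,interpolation=cv2.INTER_CUBIC)]))
```

```text
(no output)
```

View pics/z1.png

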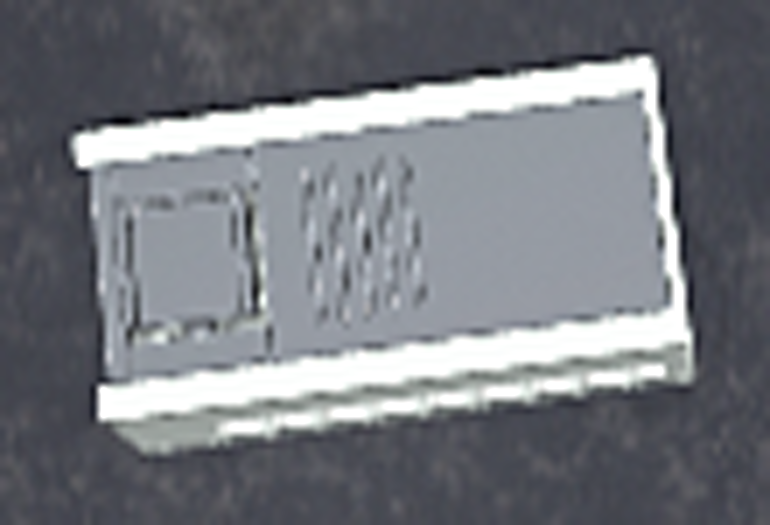

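View pics/z2.png

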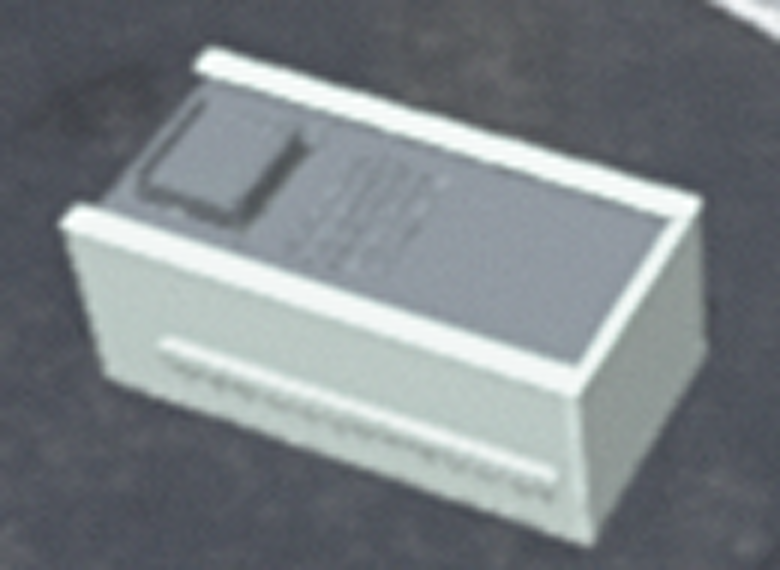

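View pics/z3.png

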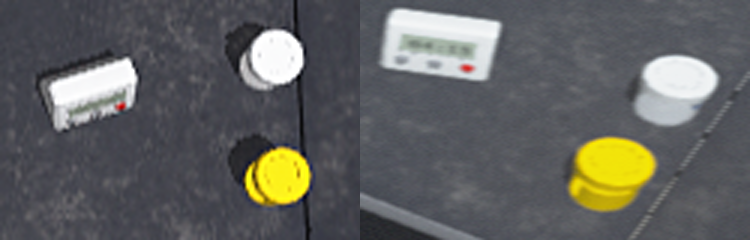

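```bash
cat > h.py <<'E'
import numpy as np
C={n:np.load(f"cam_{n}.npz") for n in("scene","top")}
def ray(n,uv):
    c=C[n];o=-c["R"].T@c["t"];d=c["R"].T@np.linalg.solve(c["K"],[uv[0],uv[1],1.]);return o,d/np.linalg.norm(d)
def plane(n,uv,z):
    o,d=ray(n,uv);return o+d*(z-o[2])/d[2]
def tri(a,b):
    o1,d1=ray("top",a);o2,d2=ray("scene",b)
    s=np.linalg.lstsq(np.c_[d1,-d2],o2-o1,rcond=None)[0];p,q=o1+s[0]*d1,o2+s[1]*d2
    return (p+q)/2,np.linalg.norm(p-q)
def proj(n,X):
    c=C[n];p=c["K"]@(c["R"]@np.asarray(X)+c["t"]);return p[:2]/p[2]
E
python3 - <<'E'
from h import *
import cv2
z=lambda x,y,f,ox,oy:((x+.5)/f-.5+ox,(y+.5)/f-.5+oy)
T=[z(75,133,7,215,205),z(655,55,7,215,205),z(692,340,7,215,205),z(100,388,7,215,205)]
S=[z(207,47,6,185,180),z(702,200,6,185,180),z(578,388,6,185,180),z(62,215,6,185,180)]
P=[]
for a,b in zip(T,S):
    p,e=tri(a,b);print(np.round(p,4),round(e,4),plane("top",a,.078).round(4),plane("scene",b,.078).round(4));P.append((plane("top",a,.078)+plane("scene",b,.078))/2)
P=np.array(P)
loc=np.array([[.0495,.125],[.0495,-.065],[-.0495,-.065],[-.0495,.125]])
m=P[:,:2].mean(0);l=loc.mean(0);q=P[:,:2]-m;k=loc-l
yaw=np.arctan2((k[:,0]*q[:,1]-k[:,1]*q[:,0]).sum(),(k*q).sum())
R=np.array([[np.cos(yaw),-np.sin(yaw)],[np.sin(yaw),np.cos(yaw)]]);o=m-R@l
print("yaw",yaw,np.degrees(yaw),"origin",o,"res",(q-k@R.T).round(4).tolist())
print("tab",o+R@[0,.092])
# jar & yellow
for n in("top","scene"):
    im=cv2.imread(f"pics/{n}0.png");hsv=cv2.cvtColor(im,cv2.COLOR_BGR2HSV)
    x0,y0,x1,y1=dict(top=(355,185,475,315),scene=(325,220,455,405))[n]
    for nm,mk in(("white",(hsv[...,1]<40)&(hsv[...,2]>140)),("yel",(hsv[...,1]>120)&(hsv[...,0]>18)&(hsv[...,0]<35)&(hsv[...,2]>90))):
        M=np.zeros_like(mk,np.uint8);M[y0:y1,x0:x1]=mk[y0:y1,x0:x1]
        for c in cv2.findContours(M,0,1)[0]:
            if cv2.contourArea(c)>80: print(n,nm,cv2.contourArea(c),cv2.boundingRect(c))
E
```

```text
[0.5    0.1328 0.0813] 0.0034 [0.5021 0.1324 0.078 ] [0.5012 0.1366 0.078 ]
[ 0.5275 -0.0543  0.0787] 0.002 [ 0.5284 -0.055   0.078 ] [ 0.5273 -0.0533  0.078 ]
[ 0.4334 -0.0677  0.0837] 0.0001 [ 0.4345 -0.0676  0.078 ] [ 0.4373 -0.0646  0.078 ]
[0.4156 0.1235 0.0768] 0.0083 [0.4187 0.1207 0.078 ] [0.4115 0.1249 0.078 ]
yaw 0.1254066330476209 7.18527079657451 origin [0.47384325 0.00449804] res [[-0.0057, -0.0002], [-0.0033, -0.0003], [0.003, 0.0], [0.006, 0.0005]]
tab [0.46233605 0.09577555]
top white 395.5 (371, 254, 30, 24)
top white 269.5 (435, 245, 21, 20)
top white 192.0 (370, 197, 16, 19)
top white 136.5 (448, 185, 27, 13)
top yel 307.0 (436, 284, 23, 20)
scene white 679.0 (417, 312, 28, 36)
scene white 1085.0 (332, 289, 40, 36)
scene white 173.0 (366, 254, 20, 16)
scene white 405.0 (368, 229, 20, 27)
scene yel 769.0 (395, 354, 29, 37)
```

```bash
python3 - <<'E'
from h import *
z=lambda x,y,f,ox,oy:((x+.5)/f-.5+ox,(y+.5)/f-.5+oy)
T=[z(74,133,7,215,205),z(655,55,7,215,205),z(692,342,7,215,205),z(100,421,7,215,205)]
S=[z(205,47,6,185,180),z(703,202,6,185,180),z(578,396,6,185,180),z(62,231,6,185,180)]
loc=np.array([[.0495,.125],[.0495,-.065],[-.0495,-.065],[-.0495,.125]])
def fit(P):
    m=P[:,:2].mean(0);l=loc.mean(0);q=P[:,:2]-m;k=loc-l
    yaw=np.arctan2((k[:,0]*q[:,1]-k[:,1]*q[:,0]).sum(),(k*q).sum())
    R=np.array([[np.cos(yaw),-np.sin(yaw)],[np.sin(yaw),np.cos(yaw)]]);o=m-R@l
    print("yaw",yaw.round(4),"o",o.round(4),"tab",(o+R@[0,.092]).round(4),"res",(q-k@R.T).round(4).tolist())
for a,b in zip(T,S): p,e=tri(a,b);print(p.round(4),round(e,4))
fit(np.array([plane("top",a,.078) for a in T]));fit(np.array([plane("scene",a,.078) for a in S]));fit(np.array([tri(a,b)[0] for a,b in zip(T,S)]))
# bottom corner seen in both: near right bottom
print("tab c top",plane("top",z(190,263,7,215,205),.08),"scene",plane("scene",z(220,160,6,185,180),.08))
# jar: top lid ellipse center
a=[(275,52),(285,175)];
for nm,t,s in(("jar",(445.8,253.2),(431,322.5)),):
    print(nm,tri(t,s),plane("top",t,.058),plane("scene",s,.058))
E
python3 - <<'E'
import cv2,numpy as np
a=cv2.imread("pics/top0.png");b=cv2.imread("pics/scene0.png")
cv2.imwrite("pics/z4.png",np.hstack([cv2.resize(a[235:275,425:465],None,fx=10,fy=10),cv2.resize(b[308:352,410:454],(400,400))]))
E
```

```text
[0.4998 0.1332 0.0813] 0.0039
[ 0.5279 -0.0543  0.0774] 0.0018
[ 0.4334 -0.0676  0.0798] 0.0003
[0.4077 0.1212 0.076 ] 0.0016
yaw 0.1365 o [0.4722 0.0029] tab [0.4596 0.094 ] res [[-0.0021, -0.0008], [-0.0017, -0.0002], [0.0018, 0.0006], [0.002, 0.0003]]
yaw 0.1463 o [0.4713 0.0045] tab [0.4579 0.0955] res [[-0.0013, 0.0019], [-0.0031, -0.0014], [0.0027, 0.0005], [0.0017, -0.0009]]
yaw 0.1404 o [0.4714 0.0034] tab [0.4585 0.0945] res [[-0.0031, -0.0009], [-0.0016, -0.0003], [0.0019, 0.0003], [0.0028, 0.0009]]
tab c top [0.45887192 0.09320963 0.08      ] scene [0.45762877 0.09496334 0.08      ]
jar (array([ 0.43850608, -0.36825507,  0.05654515]), np.float64(0.00023043548962306326)) [ 0.438315   -0.36800006  0.058     ] [ 0.43745439 -0.36826722  0.058     ]
```

View pics/z4.png

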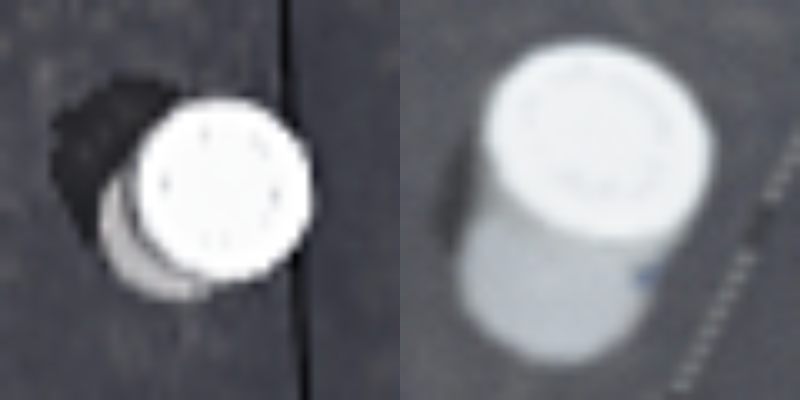

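The enlarged view shows the jar's lid face centred at about (446.5,253) in the top view and (431,322) in the scene view. Both rays agree on a height near 57 mm. Next I'll write a planning helper and work out the approach to the tab.

```bash
cat >> h.py <<'E'
from scipy.spatial.transform import Rotation as Ro
YAW=.140;O=np.array([.4716,.0033])
RC=np.array([[np.cos(YAW),-np.sin(YAW)],[np.sin(YAW),np.cos(YAW)]])
def w(x,y): return O+RC@[x,y]
def down(yaw):
    # tool x down, tool y horizontal at world angle yaw
    x=np.array([0,0,-1.]);y=np.array([np.cos(yaw),np.sin(yaw),0]);return Ro.from_matrix(np.c_[x,y,np.cross(x,y)])
def plan(pos,yaw,step=.045):
    from plant import ctrl
    s=ctrl.get_state();p=s["eef_pos"];R=Ro.from_quat(s["tcp_rot"])
    d=np.asarray(pos)-p
    ty=R.as_matrix()[:,1];a=np.arctan2(ty[1],ty[0]);
    rt=(R.inv()*down(yaw)).as_rotvec(degrees=True)
    print("t",round(s["time"],2),"p",p.round(4),"jawyaw",np.degrees(a).round(2),"tilt",np.degrees(np.arccos(-R.as_matrix()[2,0])).round(2),"F",s["contact_force"].round(1),"op",round(s["opening"],3),"q",s["qpos"].round(2))
    sh=R.inv().apply(d)/.05
    print("case xy of tcp",(RC.T@(p[:2]-O)).round(4))
    print("total tool shift(units)",sh.round(3),"turn",rt.round(2),"rows>=",np.ceil(max(np.linalg.norm(d)/.05,np.linalg.norm(rt)/8.59)))
E
python3 - <<'E'
from h import *
t=w(0,.092);print(t,np.degrees(YAW))
plan([*t,.16],YAW); plan([*t,.16],YAW+np.pi);plan([*t,.16],YAW+np.pi/2);plan([*t,.16],YAW-np.pi/2)
E
```

```text
[0.45876203 0.09439987] 8.021409131831525
t 0.1 p [0.2815 0.6129 0.2411] jawyaw 65.32 tilt 0.12 F [-0.3  0.3  0.1] op 1.0 q [ 0.99  0.29  1.58  0.    1.28 -0.15]
case xy of tcp [-0.1031  0.6301]
total tool shift(units) [ 1.635 -7.938  7.551] turn [5.729e+01 4.000e-02 1.200e-01] rows>= 12.0
t 0.1 p [0.2815 0.6129 0.2411] jawyaw 65.32 tilt 0.12 F [-0.3  0.3  0.1] op 1.0 q [ 0.99  0.29  1.58  0.    1.28 -0.15]
case xy of tcp [-0.1031  0.6301]
total tool shift(units) [ 1.635 -7.938  7.551] turn [-1.2271e+02 -1.4000e-01  5.0000e-02] rows>= 15.0
t 0.1 p [0.2815 0.6129 0.2411] jawyaw 65.32 tilt 0.12 F [-0.3  0.3  0.1] op 1.0 q [ 0.99  0.29  1.58  0.    1.28 -0.15]
case xy of tcp [-0.1031  0.6301]
total tool shift(units) [ 1.635 -7.938  7.551] turn [-32.71  -0.05   0.11] rows>= 12.0
t 0.1 p [0.2815 0.6129 0.2411] jawyaw 65.32 tilt 0.12 F [-0.3  0.3  0.1] op 1.0 q [ 0.99  0.29  1.58  0.    1.28 -0.15]
case xy of tcp [-0.1031  0.6301]
total tool shift(units) [ 1.635 -7.938  7.551] turn [1.4729e+02 1.5000e-01 7.0000e-02] rows>= 18.0
```

drive_tool:
  series:
    - [[0,-0.7,0.67],[0,0,0]]
    - [[0,-0.7,0.67],[0,0,0]]
    - [[0,-0.7,0.67],[0,0,0]]
    - [[0,-0.7,0.67],[0,0,0]]
    - [[0,-0.7,0.67],[0,0,0]]
  grip: -1

```text
time: 0.6
eef_pos: [0.3597, 0.3805, 0.2363]
tcp_rot: [0.145, 0.693, -0.15, 0.69]
contact_force: [0.3, -0.3, 0.9]
opening: 0.146
```

drive_tool:
  series:
    - [[0,-0.7,0.67],[0,0,0]]
    - [[0,-0.7,0.67],[0,0,0]]
    - [[0,-0.7,0.67],[0,0,0]]
    - [[0,-0.7,0.67],[0,0,0]]
    - [[0,-0.7,0.67],[0,0,0]]

```text
time: 1.1
eef_pos: [0.4404, 0.1439, 0.2353]
tcp_rot: [0.144, 0.694, -0.15, 0.69]
contact_force: [1.6, 0.1, 0.8]
opening: 0.003
```

Run:
```python
from h import *
plan([*w(0,.092),.14],YAW)
```

```text
t 1.1 p [0.4404 0.1439 0.2353] jawyaw 66.03 tilt 0.53 F [1.6 0.1 0.8] op 0.003 q [ 0.1  -0.19  2.08 -0.01  1.25 -1.05]
case xy of tcp [-0.0113  0.1436]
total tool shift(units) [ 1.909 -0.739  0.744] turn [58.01  0.06  0.55] rows>= 7.0
```

drive_tool:
  series:
    - [[0.2,0,0],[8.3,0,0.1]]
    - [[0.2,0,0],[8.3,0,0.1]]
    - [[0.2,0,0],[8.3,0,0.1]]
    - [[0.2,0,0],[8.3,0,0.1]]
    - [[0.2,0,0],[8.3,0,0.1]]

```text
time: 1.6
eef_pos: [0.4425, 0.1355, 0.1839]
tcp_rot: [0.39, 0.589, -0.391, 0.59]
contact_force: [0.3, -0.1, 0.2]
opening: 0.002
```

drive_tool:
  series:
    - [[0.2,0,0],[8.3,0,0.1]]
    - [[0.2,0,0],[8.3,0,0]]
    - [[0,0,0],[0,0,0]]

```text
time: 1.9
eef_pos: [0.4402, 0.1351, 0.1602]
tcp_rot: [0.473, 0.525, -0.475, 0.524]
contact_force: [0.3, 0.8, -0.2]
opening: -0.002
```

Run:
```python
from h import *
plan([*w(0,.092),.14],YAW)
```

```text
t 1.9 p [0.4402 0.1351 0.1602] jawyaw 5.79 tilt 0.18 F [ 0.3  0.8 -0.2] op -0.002 q [ 0.08 -0.11  2.16 -0.    1.09 -0.02]
case xy of tcp [-0.0127  0.1348]
total tool shift(units) [0.405 0.288 0.846] turn [-2.23  0.07  0.16] rows>= 1.0
```

drive_tool:
  series:
    - [[0.2,0.15,0.43],[-2.2,0,0.1]]
    - [[0.2,0.14,0.42],[0,0,0]]
    - [[0,0,0],[0,0,0]]

```text
time: 2.2
eef_pos: [0.4602, 0.0942, 0.1404]
tcp_rot: [0.46, 0.537, -0.461, 0.537]
contact_force: [-0.1, -0.8, 0.4]
opening: -0.001
```

Run:
```python
from h import *
plan([*w(0,.092),.10],YAW)
from plant import ctrl;import cv2
a=ctrl.read_camera("top")["img"][:,:,::-1];b=ctrl.read_camera("scene")["img"][:,:,::-1]
cv2.imwrite("pics/a1.png",np.hstack([cv2.resize(a[190:290,210:330],(400,333)),cv2.resize(b[140:280,170:320],(400,373))[:333]]))
```

```text
t 2.2 p [0.4602 0.0942 0.1404] jawyaw 8.77 tilt 0.06 F [-0.1 -0.8  0.4] op -0.001 q [-0.01 -0.06  2.15 -0.    1.05 -0.17]
case xy of tcp [0.0014 0.0916]
total tool shift(units) [ 0.807 -0.027 -0.009] turn [0.75 0.05 0.03] rows>= 1.0
```

View pics/a1.png

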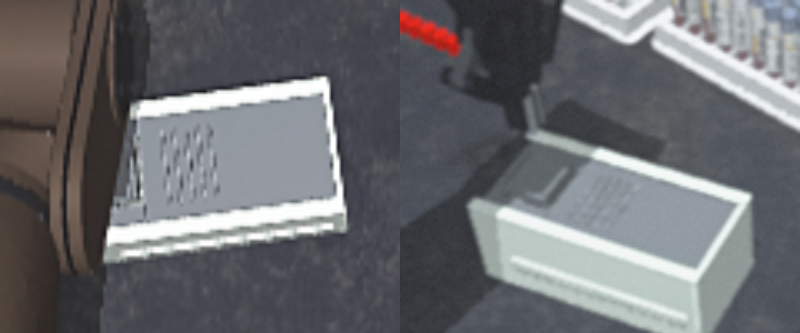

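The shut fingertips hang above the tab: in the right-hand crop they are at about (530,125) and the tab is at (540,185). I'll descend and watch the force.

drive_tool:
  series:
    - [[0.4,-0.02,0],[0.7,0,0]]
    - [[0.4,0,0],[0,0,0]]
    - [[0,0,0],[0,0,0]]

```text
time: 2.6
eef_pos: [0.4602, 0.0973, 0.1035]
tcp_rot: [0.464, 0.534, -0.461, 0.536]
contact_force: [-0.8, 0.2, 0.8]
opening: 0.001
```

drive_tool:
  series:
    - [[0.1,0,0],[0,0,0]]
    - [[0.06,0,0],[0,0,0]]
    - [[0,0,0],[0,0,0]]

```text
time: 2.9
eef_pos: [0.4613, 0.0987, 0.0978]
tcp_rot: [0.464, 0.533, -0.459, 0.538]
contact_force: [0.9, 0.6, 0.1]
opening: -0.001
```

drive_tool:
  series:
    - [[0.06,0,0],[0,0,0]]
    - [[0,0,0],[0,0,0]]

```text
time: 3.1
eef_pos: [0.4621, 0.0989, 0.0958]
tcp_rot: [0.464, 0.533, -0.458, 0.539]
contact_force: [-0.5, 0.1, -0.0]
opening: 0.002
```

Run:
```python
from h import *
plan([*w(0,.092),.095],YAW)
```

```text
t 3.1 p [0.4621 0.0989 0.0958] jawyaw 8.56 tilt 0.69 F [-0.5  0.1 -0. ] op 0.002 q [-0.    0.01  2.18  0.    0.94 -0.16]
case xy of tcp [0.0039 0.096 ]
total tool shift(units) [ 0.015 -0.08   0.079] turn [ 0.54  0.04 -0.69] rows>= 1.0
```

drive_tool:
  series:
    - [[0.0,-0.08,0.1],[0.5,0,-0.7]]
    - [[0.06,0,0.02],[0,0,0]]
    - [[0,0,0],[0,0,0]]

```text
time: 3.4
eef_pos: [0.4592, 0.0917, 0.0932]
tcp_rot: [0.464, 0.533, -0.464, 0.534]
contact_force: [-0.6, -1.1, -1.2]
opening: 0.002
```

drive_tool:
  series:
    - [[0.08,0,0],[0,0,0]]
    - [[0,0,0],[0,0,0]]

```text
time: 3.6
eef_pos: [0.4599, 0.0915, 0.0895]
tcp_rot: [0.464, 0.533, -0.464, 0.534]
contact_force: [-1.3, 0.2, 1.6]
opening: -0.001
```

drive_tool:
  series:
    - [[0.06,0,0],[0,0,0]]
    - [[0,0,0],[0,0,0]]

```text
time: 3.8
eef_pos: [0.4601, 0.0916, 0.0869]
tcp_rot: [0.464, 0.533, -0.464, 0.534]
contact_force: [-0.7, 1.0, 3.6]
opening: 0.003
```

drive_tool:
  series:
    - [[0.06,0,0],[0,0,0]]
    - [[0,0,0],[0,0,0]]

```text
time: 4.0
eef_pos: [0.4602, 0.0917, 0.0845]
tcp_rot: [0.464, 0.533, -0.464, 0.534]
contact_force: [-2.3, 0.3, 5.7]
opening: 0.001
```

drive_tool:
  series:
    - [[0.04,0,0],[0,0,0]]
    - [[0,0,0],[0,0,0]]

```text
time: 4.2
eef_pos: [0.4603, 0.0918, 0.0839]
tcp_rot: [0.463, 0.534, -0.464, 0.534]
contact_force: [-2.7, -1.3, 5.6]
opening: -0.004
```

drive_tool:
  series:
    - [[0.02,0,-0.12],[0,0,0]]
    - [[0.01,0,-0.15],[0,0,0]]
    - [[0.01,0,-0.15],[0,0,0]]

```text
time: 4.5
eef_pos: [0.4577, 0.111, 0.0837]
tcp_rot: [0.461, 0.533, -0.466, 0.535]
contact_force: [-2.2, -2.0, 7.2]
opening: 0.003
```

Run:
```python
from h import *
plan([*w(0,.207),.083],YAW)
```

```text
t 4.5 p [0.4577 0.111  0.0837] jawyaw 8.08 tilt 0.36 F [-2.2 -2.   7.2] op 0.003 q [ 0.02  0.04  2.18 -0.01  0.93 -0.11]
case xy of tcp [0.0013 0.1086]
total tool shift(units) [ 0.004 -0.023 -1.968] turn [0.06 0.3  0.18] rows>= 2.0
```

drive_tool:
  series:
    - [[0.02,0,-0.2],[0,0.2,0]]
    - [[0.01,0,-0.3],[0,0,0]]
    - [[0.01,0,-0.3],[0,0,0]]
    - [[0.01,0,-0.3],[0,0,0]]
    - [[0.01,0,-0.3],[0,0,0]]

```text
time: 5.0
eef_pos: [0.4483, 0.1794, 0.0837]
tcp_rot: [0.459, 0.533, -0.467, 0.535]
contact_force: [-1.5, -2.4, 7.2]
opening: 0.0
```

Run:
```python
from h import *
plan([*w(0,.207),.083],YAW)
```

```text
t 5.0 p [0.4483 0.1794 0.0837] jawyaw 8.16 tilt 0.64 F [-1.5 -2.4  7.2] op 0.0 q [ 0.17  0.07  2.15 -0.01  0.93  0.04]
case xy of tcp [0.0015 0.1776]
total tool shift(units) [ 0.008 -0.028 -0.588] turn [0.14 0.53 0.36] rows>= 1.0
```

drive_tool:
  series:
    - [[0.01,0,-0.25],[0,0.4,0.3]]
    - [[0.01,0,-0.2],[0,0,0]]
    - [[0.01,0,-0.1],[0,0,0]]
    - [[0,0,-0.1],[0,0,0]]

```text
time: 5.4
eef_pos: [0.4446, 0.212, 0.0844]
tcp_rot: [0.46, 0.533, -0.464, 0.538]
contact_force: [1.2, -3.7, 4.8]
opening: -0.002
```

Run:
```python
from h import *
plan([*w(0,.207),.15],YAW)
from plant import ctrl;import cv2
b=ctrl.read_camera("scene")["img"][:,:,::-1]
cv2.imwrite("pics/a2.png",cv2.resize(b[140:290,150:330],None,fx=4,fy=4))
```

```text
t 5.4 p [0.4446 0.212  0.0844] jawyaw 8.46 tilt 0.49 F [ 1.2 -3.7  4.8] op -0.002 q [ 0.24  0.08  2.13 -0.01  0.93  0.1 ]
case xy of tcp [0.0024 0.2105]
total tool shift(units) [-1.311 -0.048  0.08 ] turn [ 0.44  0.49 -0.02] rows>= 2.0
```

View pics/a2.png

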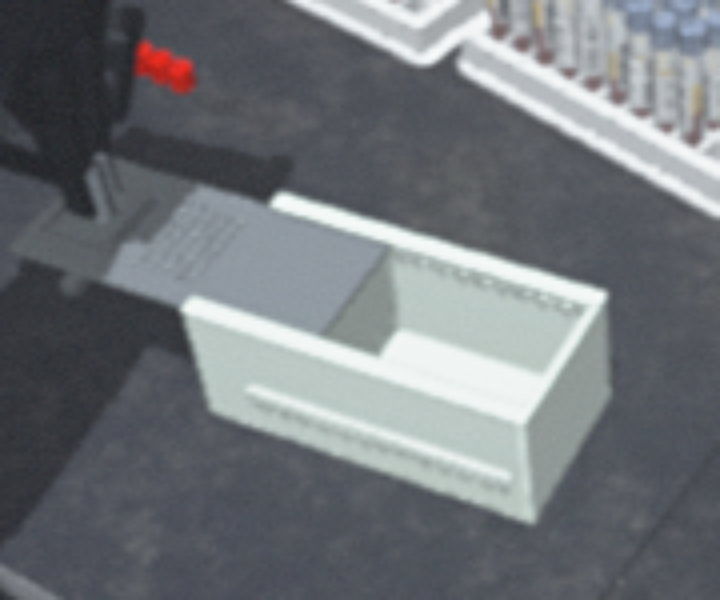

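The cover is open. Its edge runs from (392,246) to (322,332) in the crop and the compartment is exposed. I'll lift off next.

drive_tool:
  series:
    - [[-0.2,0,0.03],[0,0,0]]
    - [[-0.7,0,0],[0,0,0]]
    - [[-0.9,0,0],[0,0,0]]

```text
time: 5.75
eef_pos: [0.4401, 0.2106, 0.1699]
tcp_rot: [0.456, 0.536, -0.468, 0.535]
contact_force: [0.2, 1.0, -0.2]
opening: 0.001
```

Run:
```python
from h import *
p=plane("scene",(239.2,212.2),.073);print("cover end case",RC.T@(p[:2]-O))
J=np.array([.439,-.3695])
plan([*J,.15],-np.pi/2)
```

```text
cover end case [0.00414059 0.05515064]
t 5.75 p [0.4401 0.2106 0.1699] jawyaw 8.47 tilt 0.97 F [ 0.2  1.  -0.2] op 0.001 q [ 0.24 -0.05  2.08 -0.01  1.12  0.1 ]
case xy of tcp [-0.0022  0.2096]
total tool shift(units) [ 0.527 -1.725 11.467] turn [98.47  1.09  0.16] rows>= 12.0
```

drive_tool:
  series:
    - [[-0.03,-0.14,0.95],[0,1,0]]
    - [[0,-0.14,0.95],[0,0,0]]
    - [[0,-0.14,0.95],[0,0,0]]
    - [[0,-0.14,0.95],[0,0,0]]
    - [[0,-0.14,0.95],[0,0,0]]

```text
time: 6.25
eef_pos: [0.4455, -0.0306, 0.1799]
tcp_rot: [0.461, 0.54, -0.454, 0.538]
contact_force: [0.7, 0.1, 0.2]
opening: -0.004
```

drive_tool:
  series:
    - [[0,-0.14,0.95],[0,0,0]]
    - [[0,-0.14,0.95],[0,0,0]]
    - [[0,-0.14,0.95],[0,0,0]]
    - [[0,-0.14,0.95],[0,0,0]]
    - [[0,-0.14,0.95],[0,0,0]]
  grip: 1

```text
time: 6.75
eef_pos: [0.4459, -0.2806, 0.178]
tcp_rot: [0.462, 0.539, -0.454, 0.538]
contact_force: [0.6, 1.1, -0.8]
opening: 0.849
```

drive_tool:
  series:
    - [[0,-0.14,0.95],[8.5,0,0]]
    - [[0,0,0],[8.5,0,0]]
    - [[0,0,0],[8.5,0,0]]
    - [[0,0,0],[8.5,0,0]]
    - [[0,0,0],[8.5,0,0]]

```text
time: 7.25
eef_pos: [0.443, -0.3387, 0.176]
tcp_rot: [0.628, 0.334, -0.621, 0.33]
contact_force: [-0.3, 0.3, 1.0]
opening: 0.997
```

drive_tool:
  series:
    - [[0,0,0],[8.5,0,0]]
    - [[0,0,0],[8.5,0,0]]
    - [[0,0,0],[8.5,0,0]]
    - [[0,0,0],[8.5,0,0]]
    - [[0,0,0],[8.5,0,0]]

```text
time: 7.75
eef_pos: [0.4408, -0.3382, 0.1742]
tcp_rot: [0.704, 0.085, -0.701, 0.076]
contact_force: [-1.1, 0.1, -0.2]
opening: 0.998
```

Run:
```python
from h import *
J=np.array([.439,-.3695])
plan([*J,.13],-np.pi/2)
from plant import ctrl;import cv2
b=ctrl.read_camera("scene")["img"][:,:,::-1]
a=ctrl.read_camera("top")["img"][:,:,::-1]
cv2.imwrite("pics/a3.png",np.hstack([b[180:420,300:500],a[180:420,300:500]]).repeat(2,0).repeat(2,1))
```

```text
t 7.75 p [ 0.4408 -0.3382  0.1742] jawyaw -76.98 tilt 0.75 F [-1.1  0.1 -0.2] op 0.998 q [-0.84  0.09  1.93  0.01  1.13  0.5 ]
case xy of tcp [-0.0782 -0.3338]
total tool shift(units) [0.877 0.613 0.181] turn [13.02 -0.25  0.71] rows>= 2.0
```

View pics/a3.png

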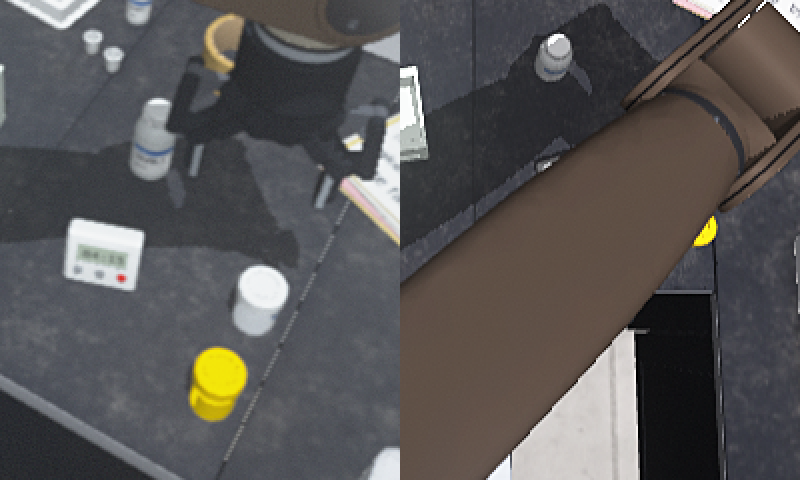

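The jar stands ahead at (262,300) in the left crop, clear of the timer, the bottle and the yellow jar. I'll turn the last bit to the case's y direction and move above it.

drive_tool:
  series:
    - [[0.2,0.31,0.09],[5,-0.2,0.7]]
    - [[0.2,0.3,0.06],[0,0,0]]
    - [[0,0,0],[0,0,0]]

```text
time: 8.15
eef_pos: [0.439, -0.3703, 0.1534]
tcp_rot: [0.706, 0.055, -0.704, 0.055]
contact_force: [-0.2, 0.0, 0.2]
opening: 1.0
```

Run:
```python
from h import *
J=np.array([.439,-.3695])
plan([*J,.09],YAW-np.pi/2)
```

```text
t 8.15 p [ 0.439  -0.3703  0.1534] jawyaw -81.11 tilt 0.12 F [-0.2  0.   0.2] op 1.0 q [-0.88  0.16  1.9   0.    1.08  0.54]
case xy of tcp [-0.0844 -0.3654]
total tool shift(units) [ 1.268 -0.016  0.   ] turn [ 0.86 -0.12 -0.02] rows>= 2.0
```

drive_tool:
  series:
    - [[0.6,0,0],[0,0,0]]
    - [[0.6,0,0],[0,0,0]]
    - [[0.5,0,0],[0,0,0]]
    - [[0,0,0],[0,0,0]]

```text
time: 8.55
eef_pos: [0.4398, -0.3717, 0.0675]
tcp_rot: [0.706, 0.058, -0.703, 0.058]
contact_force: [-0.5, 0.3, -0.7]
opening: 0.998
```

Run:
```python
from h import *
J=np.array([.439,-.3695])
plan([*J,.042],YAW-np.pi/2)
from plant import ctrl;import cv2
b=ctrl.read_camera("scene")["img"][:,:,::-1]
cv2.imwrite("pics/a4.png",cv2.resize(b[250:400,370:510],None,fx=4,fy=4))
```

```text
t 8.55 p [ 0.4398 -0.3717  0.0675] jawyaw -80.56 tilt 0.24 F [-0.5  0.3 -0.7] op 0.998 q [-0.88  0.28  1.94  0.    0.92  0.52]
case xy of tcp [-0.0838 -0.3669]
total tool shift(units) [ 0.509 -0.046  0.01 ] turn [ 1.42 -0.23 -0.05] rows>= 1.0
```

View pics/a4.png

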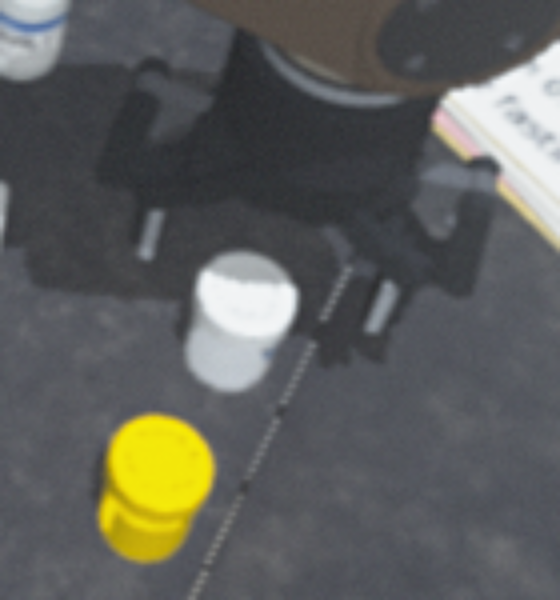

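The open fingers at (150,235) and (380,305) straddle the jar's lid at (247,295). I'll go down and close.

drive_tool:
  series:
    - [[0.3,-0.03,0],[1.4,0,0]]
    - [[0.2,0,0],[0,0,0]]
    - [[0,0,0],[0,0,0]]

```text
time: 8.9
eef_pos: [0.4426, -0.3732, 0.0467]
tcp_rot: [0.709, 0.047, -0.702, 0.053]
contact_force: [0.1, -0.4, -0.1]
opening: 0.996
```

drive_tool:
  series:
    - [[0,0,0],[0,0,0]]
    - [[0,0,0],[0,0,0]]
    - [[0,0,0],[0,0,0]]
    - [[0,0,0],[0,0,0]]
    - [[0,0,0],[0,0,0]]
  grip: -1
  newtons: 25

```text
time: 9.4
eef_pos: [0.4438, -0.3744, 0.0492]
tcp_rot: [0.71, 0.046, -0.701, 0.054]
contact_force: [1.9, -0.9, -0.1]
opening: 0.463
```

Run:
```python
from h import *
plan([*w(0,0),.16],YAW-np.pi/2)
from plant import ctrl;import cv2
b=ctrl.read_camera("scene")["img"][:,:,::-1]
cv2.imwrite("pics/a5.png",cv2.resize(b[250:400,370:510],None,fx=4,fy=4))
```

```text
t 9.4 p [ 0.4438 -0.3744  0.0492] jawyaw -81.92 tilt 1.0 F [ 1.9 -0.9 -0.1] op 0.463 q [-0.88  0.31  1.94  0.    0.88  0.55]
case xy of tcp [-0.0802 -0.3701]
total tool shift(units) [-2.291 -7.372 -1.639] turn [ 0.06 -0.68 -0.73] rows>= 8.0
```

View pics/a5.png

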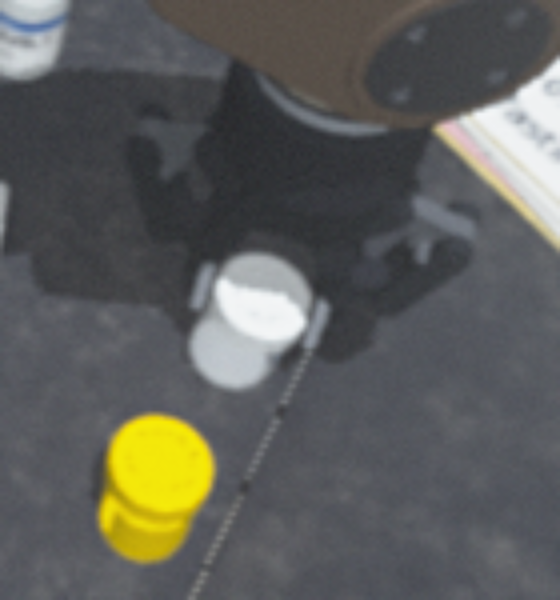

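The grip took hold off-centre (the TCP had drifted about 5 mm), and the jar looks tipped: its lid has moved right to (262,297) over a base still at (232,355). I'll open, re-measure and re-grip centred.

drive_tool:
  series:
    - [[0,0,0],[0,0,0]]
    - [[0,0,0],[0,0,0]]
    - [[0,0,0],[0,0,0]]
    - [[0,0,0],[0,0,0]]
  grip: 1

```text
time: 9.85
eef_pos: [0.4439, -0.3745, 0.0494]
tcp_rot: [0.71, 0.046, -0.701, 0.054]
contact_force: [-0.4, -0.3, -0.6]
opening: 0.998
```

Run:
```python
from h import *
plan([.439,-.3695,.04],YAW-np.pi/2)
from plant import ctrl;import cv2
b=ctrl.read_camera("scene")["img"][:,:,::-1]
cv2.imwrite("pics/a6.png",cv2.resize(b[300:360,400:460],None,fx=9,fy=9,interpolation=2))
```

```text
t 9.85 p [ 0.4439 -0.3745  0.0494] jawyaw -81.92 tilt 1.02 F [-0.4 -0.3 -0.6] op 0.998 q [-0.88  0.31  1.94  0.    0.88  0.55]
case xy of tcp [-0.0802 -0.3702]
total tool shift(units) [ 0.186 -0.115  0.084] turn [ 0.06 -0.69 -0.75] rows>= 1.0
```

View pics/a6.png

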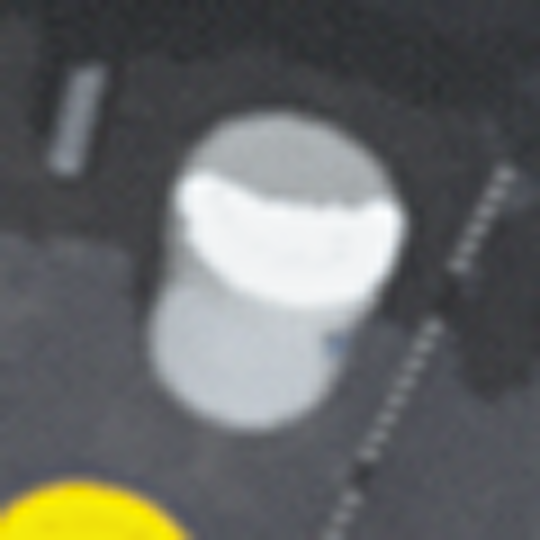

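The jar stands upright again. Its lid face is centred at about (290,205) in the crop, almost where it was at the start. I'll recentre.

drive_tool:
  series:
    - [[0.12,-0.1,0.1],[0,-0.7,-0.7]]
    - [[0.06,0,0],[0,0,0]]

```text
time: 10.1
eef_pos: [0.438, -0.3702, 0.0401]
tcp_rot: [-0.705, -0.05, 0.706, -0.05]
contact_force: [-0.6, -0.1, -0.5]
opening: 0.999
```

Run:
```python
from h import *
J=plane("scene",(431.8,322.3),.058);print(J)
plan([.439,-.3695,.042],YAW-np.pi/2)
```

```text
[ 0.43851686 -0.36926835  0.058     ]
t 10.1 p [ 0.438  -0.3702  0.0401] jawyaw -81.91 tilt 0.06 F [-0.6 -0.1 -0.5] op 0.999 q [-0.88  0.32  1.95 -0.    0.88  0.55]
case xy of tcp [-0.0854 -0.3652]
total tool shift(units) [-0.038 -0.011 -0.022] turn [ 0.06  0.05 -0.03] rows>= 1.0
```

drive_tool:
  series:
    - [[0,0,0],[0,0,0]]
    - [[0,0,0],[0,0,0]]
    - [[0,0,0],[0,0,0]]
    - [[0,0,0],[0,0,0]]
  grip: -1

```text
time: 10.5
eef_pos: [0.4376, -0.3698, 0.0391]
tcp_rot: [-0.705, -0.05, 0.706, -0.05]
contact_force: [0.3, -0.3, 0.2]
opening: 0.458
```

Run:
```python
from h import *
plan([*w(0,0),.16],YAW-np.pi/2)
from plant import ctrl;import cv2
b=ctrl.read_camera("scene")["img"][:,:,::-1]
cv2.imwrite("pics/a7.png",cv2.resize(b[300:360,400:460],None,fx=9,fy=9,interpolation=2))
```

```text
t 10.5 p [ 0.4376 -0.3698  0.0391] jawyaw -81.92 tilt 0.11 F [ 0.3 -0.3  0.2] op 0.458 q [-0.88  0.32  1.95 -0.    0.87  0.55]
case xy of tcp [-0.0857 -0.3647]
total tool shift(units) [-2.415 -7.294 -1.718] turn [0.06 0.1  0.05] rows>= 8.0
```

View pics/a7.png

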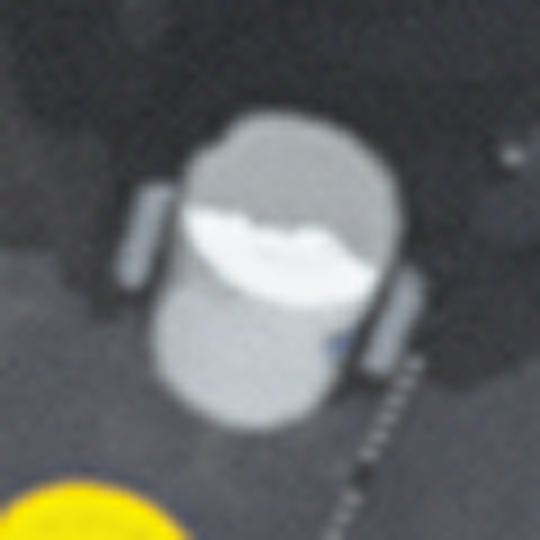

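The jar is now gripped upright, with the pads level at (145,235) and (395,320). I'll lift and carry it over.

drive_tool:
  series:
    - [[-0.4,0,0],[0,0,0]]
    - [[-0.7,0,0],[0,0,0]]
    - [[-0.7,0,0],[0,0,0]]
    - [[-0.65,0,0],[0,0,0]]
    - [[0,0,0],[0,0,0]]

```text
time: 11.05
eef_pos: [0.4369, -0.3689, 0.1639]
tcp_rot: [-0.704, -0.051, 0.707, -0.048]
contact_force: [0.5, -0.5, 0.4]
opening: 0.464
```

drive_tool:
  series:
    - [[0,-0.5,-0.12],[0,0,0]]
    - [[0,-0.8,-0.19],[0,0,0]]
    - [[0,-0.8,-0.19],[0,0,0]]
    - [[0,-0.8,-0.19],[0,0,0]]
    - [[0,-0.8,-0.19],[0,0,0]]

```text
time: 11.55
eef_pos: [0.4545, -0.1788, 0.1634]
tcp_rot: [-0.704, -0.047, 0.707, -0.046]
contact_force: [0.7, -0.4, 0.3]
opening: 0.464
```

drive_tool:
  series:
    - [[0,-0.8,-0.19],[0,0,0]]
    - [[0,-0.8,-0.19],[0,0,0]]
    - [[0,-0.8,-0.19],[0,0,0]]
    - [[0,-0.5,-0.12],[0,0,0]]
    - [[0,0,0],[0,0,0]]

```text
time: 12.05
eef_pos: [0.4664, -0.0197, 0.1593]
tcp_rot: [-0.703, -0.05, 0.708, -0.046]
contact_force: [-0.4, 0.7, -0.2]
opening: 0.457
```

Run:
```python
from h import *
plan([*w(0,0),.14],YAW-np.pi/2)
```

```text
t 12.05 p [ 0.4664 -0.0197  0.1593] jawyaw -82.21 tilt 0.53 F [-0.4  0.7 -0.2] op 0.457 q [-0.26 -0.09  2.14  0.    1.1   1.17]
case xy of tcp [-0.0084 -0.0221]
total tool shift(units) [ 0.388 -0.44  -0.168] turn [-0.23  0.44  0.31] rows>= 1.0
```

drive_tool:
  series:
    - [[0.2,-0.39,-0.17],[-0.2,0.4,0.3]]
    - [[0.1,0,0],[0,0,0]]
    - [[0,0,0],[0,0,0]]

```text
time: 12.35
eef_pos: [0.4715, 0.0004, 0.1425]
tcp_rot: [-0.704, -0.05, 0.706, -0.05]
contact_force: [-0.2, 0.4, -0.5]
opening: 0.459
```

Run:
```python
from h import *
plan([*w(0,-.003),.043],YAW-np.pi/2)
from plant import ctrl;import cv2
b=ctrl.read_camera("scene")["img"][:,:,::-1]
cv2.imwrite("pics/a8.png",cv2.resize(b[130:290,170:330],None,fx=3.5,fy=3.5,interpolation=2))
```

```text
t 12.35 p [4.715e-01 4.000e-04 1.425e-01] jawyaw -81.89 tilt 0.16 F [-0.2  0.4 -0.5] op 0.459 q [-0.21 -0.06  2.15 -0.    1.05  1.22]
case xy of tcp [-0.0006 -0.0029]
total tool shift(units) [ 1.99   0.    -0.016] turn [ 0.09  0.14 -0.07] rows>= 2.0
```

View pics/a8.png

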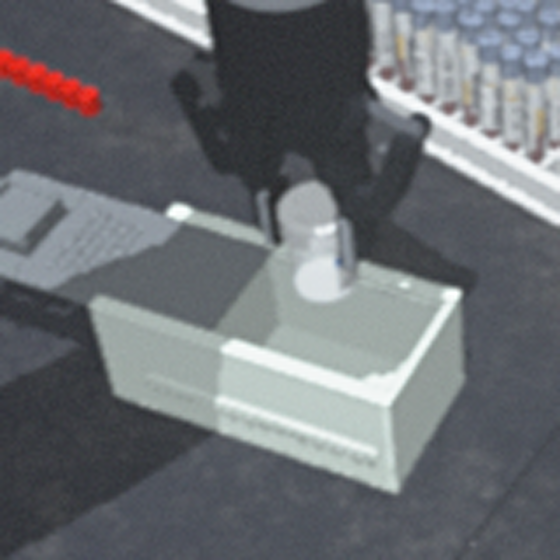

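The jar hangs upright at (315,240), over the open compartment. I'll lower it.

drive_tool:
  series:
    - [[0.4,0,0],[0,0,0]]
    - [[0.4,0,0],[0,0,0]]
    - [[0.4,0,0],[0,0,0]]
    - [[0.4,0,0],[0,0,0]]
    - [[0.1,0,0],[0,0,0]]

```text
time: 12.9
eef_pos: [0.4743, -0.0069, 0.0583]
tcp_rot: [0.707, 0.045, -0.704, 0.049]
contact_force: [-0.3, -1.4, -0.3]
opening: 0.465
```

Run:
```python
from h import *
plan([*w(0,-.003),.043],YAW-np.pi/2)
```

```text
t 12.9 p [ 0.4743 -0.0069  0.0583] jawyaw -82.34 tilt 0.38 F [-0.3 -1.4 -0.3] op 0.465 q [-0.23  0.09  2.19 -0.    0.86  1.21]
case xy of tcp [ 0.0013 -0.0105]
total tool shift(units) [ 0.306 -0.151  0.028] turn [-0.36 -0.22 -0.3 ] rows>= 1.0
```

drive_tool:
  series:
    - [[0.04,-0.15,0.03],[-0.3,-0.2,-0.3]]
    - [[0.1,-0.02,0],[0,0,0]]
    - [[0,0,0],[0,0,0]]

```text
time: 13.2
eef_pos: [0.4724, 0.0001, 0.052]
tcp_rot: [0.706, 0.048, -0.705, 0.048]
contact_force: [-0.2, -0.2, 0.2]
opening: 0.46
```

drive_tool:
  series:
    - [[0.06,0,0],[0,0,0]]
    - [[0,0,0],[0,0,0]]

```text
time: 13.4
eef_pos: [0.4735, -0.0001, 0.0503]
tcp_rot: [0.707, 0.048, -0.704, 0.049]
contact_force: [0.3, 0.2, -0.5]
opening: 0.462
```

drive_tool:
  series:
    - [[0.05,0,0],[0,0,0]]
    - [[0,0,0],[0,0,0]]

```text
time: 13.6
eef_pos: [0.4742, -0.0001, 0.0484]
tcp_rot: [0.707, 0.048, -0.703, 0.049]
contact_force: [-0.3, 0.2, -0.8]
opening: 0.457
```

Run:
```python
from h import *
plan([*w(0,-.003),.043],YAW-np.pi/2)
```

```text
t 13.6 p [ 4.742e-01 -1.000e-04  4.840e-02] jawyaw -82.12 tilt 0.34 F [-0.3  0.2 -0.8] op 0.457 q [-0.21  0.1   2.19  0.    0.84  1.22]
case xy of tcp [ 0.0021 -0.0037]
total tool shift(units) [ 0.107 -0.014  0.042] turn [-0.14 -0.32 -0.11] rows>= 1.0
```

drive_tool:
  series:
    - [[0.07,0,0.03],[0,-0.3,-0.1]]
    - [[0,0,0],[0,0,0]]

```text
time: 13.8
eef_pos: [0.4727, -0.0003, 0.0448]
tcp_rot: [0.706, 0.049, -0.705, 0.049]
contact_force: [1.0, -0.1, -0.1]
opening: 0.457
```

drive_tool:
  series:
    - [[0.05,0,0],[0,0,0]]
    - [[0,0,0],[0,0,0]]

```text
time: 14.0
eef_pos: [0.4739, -0.0005, 0.0431]
tcp_rot: [0.706, 0.048, -0.705, 0.049]
contact_force: [0.3, -0.6, -0.3]
opening: 0.46
```

drive_tool:
  series:
    - [[0.05,0,0.02],[0,0,0]]
    - [[0,0,0],[0,0,0]]

```text
time: 14.2
eef_pos: [0.4753, -0.0007, 0.0436]
tcp_rot: [0.708, 0.048, -0.703, 0.049]
contact_force: [0.5, -0.7, 0.4]
opening: 0.464
```

drive_tool:
  series:
    - [[0,0,0],[0,0,0]]
    - [[0,0,0],[0,0,0]]
    - [[0,0,0],[0,0,0]]
  grip: 0.35

```text
time: 14.5
eef_pos: [0.4749, -0.0007, 0.043]
tcp_rot: [0.707, 0.048, -0.703, 0.049]
contact_force: [-0.0, -0.1, 0.1]
opening: 0.675
```

Run:
```python
from h import *
plan([*w(0,-.003),.16],YAW-np.pi/2)
from plant import ctrl;import cv2
b=ctrl.read_camera("scene")["img"][:,:,::-1]
cv2.imwrite("pics/a9.png",cv2.resize(b[130:290,170:330],None,fx=3.5,fy=3.5,interpolation=2))
```

```text
t 14.5 p [ 0.4749 -0.0007  0.043 ] jawyaw -82.13 tilt 0.32 F [-0.  -0.1  0.1] op 0.675 q [-0.22  0.12  2.19  0.    0.83  1.22]
case xy of tcp [ 0.0027 -0.0044]
total tool shift(units) [-2.34  -0.025  0.041] turn [-0.15 -0.32 -0.06] rows>= 3.0
```

View pics/a9.png

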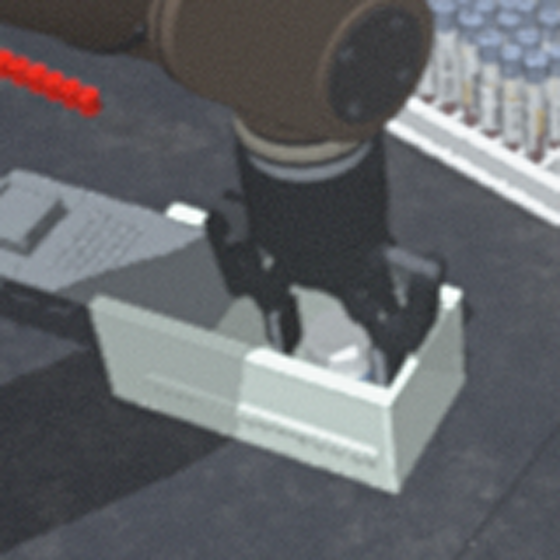

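The jar is on the floor at (340,345) and released. I'll retreat straight up.

drive_tool:
  series:
    - [[-0.3,0,0],[0,0,0]]
    - [[-0.5,0,0],[0,0,0]]
    - [[-0.8,0,0],[0,0,0]]
    - [[-0.8,0,0],[0,0,0]]
    - [[-0.6,0,0],[0,0,0]]

```text
time: 15.05
eef_pos: [0.4685, 0.0003, 0.1894]
tcp_rot: [-0.701, -0.05, 0.71, -0.047]
contact_force: [-0.0, 0.3, -0.3]
opening: 0.677
```

Run:
```python
from h import *
plan([*w(0,.207),.18],YAW)
from plant import ctrl;import cv2
b=ctrl.read_camera("scene")["img"][:,:,::-1]
cv2.imwrite("pics/a10.png",cv2.resize(b[130:290,170:330],None,fx=3.5,fy=3.5,interpolation=2))
```

```text
t 15.05 p [4.685e-01 3.000e-04 1.894e-01] jawyaw -82.16 tilt 0.81 F [-0.   0.3 -0.3] op 0.677 q [-0.22 -0.12  2.11  0.    1.16  1.22]
case xy of tcp [-0.0035 -0.0026]
total tool shift(units) [ 0.212 -4.19  -0.06 ] turn [-90.18   0.33   0.83] rows>= 11.0
```

View pics/a10.png

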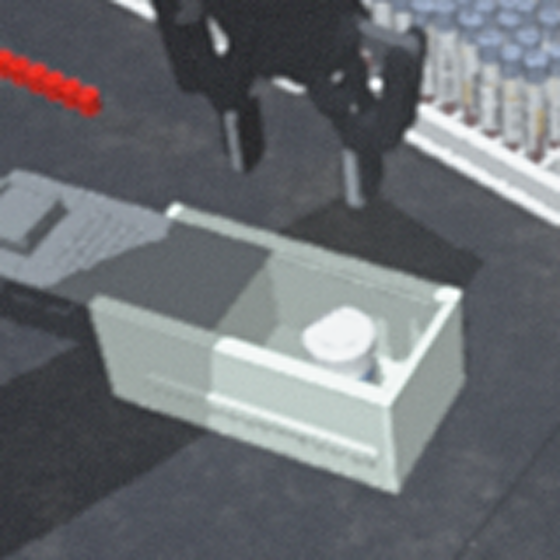

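Run:
```python
from h import *
p=plane("scene",(338.5/3.5-.5+170,333.5/3.5-.5+130),.062);print(p,RC.T@(p[:2]-O))
```

```text
[ 0.47570727 -0.00170022  0.062     ] [ 0.00336933 -0.00552444]
```

drive_tool:
  series:
    - [[0,-0.5,0],[0,0.3,0.8]]
    - [[0,-0.9,0],[0,0,0]]
    - [[0,-0.9,0],[0,0,0]]
    - [[0,-0.9,0],[0,0,0]]
    - [[0,-0.8,0],[0,0,0]]
  grip: -1

```text
time: 15.6
eef_pos: [0.4468, 0.1994, 0.1951]
tcp_rot: [0.71, 0.039, -0.702, 0.05]
contact_force: [0.4, 0.4, 0.7]
opening: -0.001
```

drive_tool:
  series:
    - [[0,0,0],[-8.5,0,0]]
    - [[0,0,0],[-8.5,0,0]]
    - [[0,0,0],[-8.5,0,0]]
    - [[0,0,0],[-8.5,0,0]]
    - [[0,0,0],[-8.5,0,0]]

```text
time: 16.1
eef_pos: [0.4431, 0.2054, 0.1914]
tcp_rot: [0.64, 0.296, -0.64, 0.307]
contact_force: [1.2, 0.3, -0.2]
opening: -0.001
```

drive_tool:
  series:
    - [[0,0,0],[-8.5,0,0]]
    - [[0,0,0],[-8.5,0,0]]
    - [[0,0,0],[-8.5,0,0]]
    - [[0,0,0],[-8.5,0,0]]
    - [[0,0,0],[-8.5,0,0]]

```text
time: 16.6
eef_pos: [0.4412, 0.205, 0.1874]
tcp_rot: [0.481, 0.51, -0.488, 0.519]
contact_force: [0.2, 0.2, -0.7]
opening: -0.0
```

Run:
```python
from h import *
plan([*w(0,.207),.11],YAW)
```

```text
t 16.6 p [0.4412 0.205  0.1874] jawyaw 3.4 tilt 0.88 F [ 0.2  0.2 -0.7] op -0.0 q [ 0.23 -0.08  2.08 -0.02  1.15  0.18]
case xy of tcp [-0.002  0.204]
total tool shift(units) [ 1.546  0.034 -0.088] turn [-4.62  0.88 -0.01] rows>= 2.0
```

drive_tool:
  series:
    - [[0.5,0.02,-0.06],[-4.6,0.9,0]]
    - [[0.5,0,0],[0,0,0]]
    - [[0.5,0,0],[0,0,0]]
    - [[0,0,0],[0,0,0]]

```text
time: 17.0
eef_pos: [0.4419, 0.2077, 0.1093]
tcp_rot: [0.463, 0.535, -0.462, 0.535]
contact_force: [-0.3, 0.1, 0.0]
opening: 0.003
```

Run:
```python
from h import *
plan([*w(0,.207),.095],YAW)
from plant import ctrl;import cv2
b=ctrl.read_camera("scene")["img"][:,:,::-1]
cv2.imwrite("pics/a11.png",cv2.resize(b[130:290,140:300],None,fx=3.5,fy=3.5,interpolation=2))
```

```text
t 17.0 p [0.4419 0.2077 0.1093] jawyaw 8.37 tilt 0.07 F [-0.3  0.1  0. ] op 0.003 q [0.23 0.03 2.13 0.   0.98 0.08]
case xy of tcp [-0.0009  0.2065]
total tool shift(units) [ 0.285  0.017 -0.009] turn [ 0.34 -0.05 -0.05] rows>= 1.0
```

View pics/a11.png

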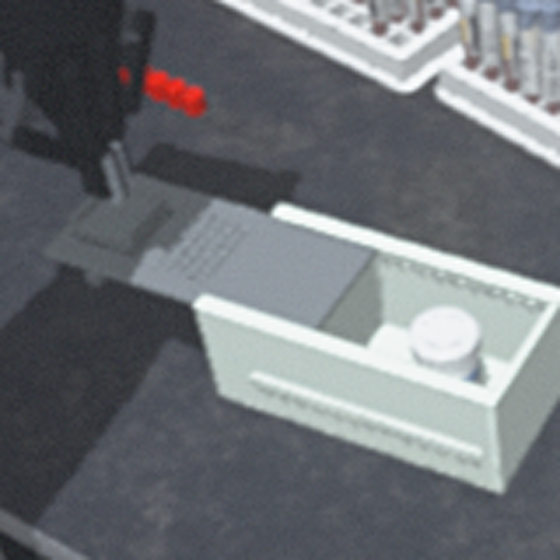

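The jar stands upright at (446,335) in the compartment, and the shut fingertips are above the tab at (118,180). Now I'll press the tab.

drive_tool:
  series:
    - [[0.2,0,0.03],[0,0,0]]
    - [[0.12,0,0.03],[0,0,0]]
    - [[0,0,0],[0,0,0]]

```text
time: 17.35
eef_pos: [0.4459, 0.2054, 0.097]
tcp_rot: [0.465, 0.533, -0.459, 0.537]
contact_force: [0.0, -1.1, -0.4]
opening: -0.001
```

drive_tool:
  series:
    - [[0.08,0,0.03],[0,0,0]]
    - [[0.05,0,0],[0,0,0]]
    - [[0,0,0],[0,0,0]]

```text
time: 17.65
eef_pos: [0.4476, 0.2044, 0.0923]
tcp_rot: [0.466, 0.533, -0.458, 0.537]
contact_force: [-1.8, 1.5, 2.3]
opening: 0.0
```

Run:
```python
from h import *
plan([*w(0,.205),.083],YAW)
```

```text
t 17.65 p [0.4476 0.2044 0.0923] jawyaw 8.34 tilt 0.75 F [-1.8  1.5  2.3] op 0.0 q [0.22 0.06 2.14 0.   0.93 0.07]
case xy of tcp [0.0043 0.2024]
total tool shift(units) [ 0.185 -0.088 -0.051] turn [ 0.32 -0.15 -0.73] rows>= 1.0
```

drive_tool:
  series:
    - [[0.03,-0.08,-0.05],[0.3,0,-0.7]]
    - [[0.06,0,0],[0,0,0]]
    - [[0,0,0],[0,0,0]]

```text
time: 17.95
eef_pos: [0.4436, 0.2065, 0.0885]
tcp_rot: [0.465, 0.534, -0.463, 0.533]
contact_force: [-1.0, 0.3, 2.6]
opening: 0.0
```

Run:
```python
from h import *
plan([*w(0,.205),.083],YAW)
```

```text
t 17.95 p [0.4436 0.2065 0.0885] jawyaw 8.04 tilt 0.16 F [-1.   0.3  2.6] op 0.0 q [0.23 0.07 2.14 0.   0.94 0.08]
case xy of tcp [0.0007 0.2052]
total tool shift(units) [ 0.109 -0.013  0.003] turn [ 0.01 -0.14 -0.07] rows>= 1.0
```

drive_tool:
  series:
    - [[0.07,-0.01,0],[0,0,0]]
    - [[0.06,0,0],[0,0,0]]
    - [[0.03,0,0],[0,0,0]]

```text
time: 18.25
eef_pos: [0.4441, 0.207, 0.0832]
tcp_rot: [0.465, 0.534, -0.463, 0.534]
contact_force: [-5.9, -2.1, 16.1]
opening: -0.002
```

drive_tool:
  series:
    - [[0.03,0,0],[0,0,0]]
    - [[0,0,0],[0,0,0]]

```text
time: 18.45
eef_pos: [0.4439, 0.2067, 0.0841]
tcp_rot: [0.463, 0.535, -0.464, 0.533]
contact_force: [-2.9, -1.8, 5.9]
opening: -0.001
```

drive_tool:
  series:
    - [[0.015,0,0.15],[0,0,0]]
    - [[0.015,0,0.25],[0,0,0]]
    - [[0.015,0,0.3],[0,0,0]]
    - [[0.01,0,0.3],[0,0,0]]
    - [[0.01,0,0.3],[0,0,0]]

```text
time: 18.95
eef_pos: [0.4526, 0.1442, 0.0838]
tcp_rot: [0.463, 0.538, -0.463, 0.531]
contact_force: [-3.2, 0.8, 7.1]
opening: -0.004
```

Run:
```python
from h import *
plan([*w(0,.086),.0835],YAW)
```

```text
t 18.95 p [0.4526 0.1442 0.0838] jawyaw 8.21 tilt 0.49 F [-3.2  0.8  7.1] op -0.004 q [ 0.09  0.05  2.17  0.01  0.93 -0.06]
case xy of tcp [0.0009 0.1422]
total tool shift(units) [-1.000e-03 -2.200e-02  1.124e+00] turn [ 0.19 -0.4   0.29] rows>= 2.0
```

drive_tool:
  series:
    - [[0.015,-0.01,0.2],[0,-0.4,0.2]]
    - [[0.015,0,0.2],[0,0,0]]
    - [[0.015,0,0.2],[0,0,0]]
    - [[0.015,0,0.15],[0,0,0]]

```text
time: 19.35
eef_pos: [0.4579, 0.1062, 0.0837]
tcp_rot: [0.463, 0.536, -0.464, 0.532]
contact_force: [-4.5, 1.5, 9.0]
opening: -0.002
```

Run:
```python
from h import *
plan([*w(0,.086),.0835],YAW)
```

```text
t 19.35 p [0.4579 0.1062 0.0837] jawyaw 8.09 tilt 0.26 F [-4.5  1.5  9. ] op -0.002 q [ 0.01  0.03  2.18  0.    0.93 -0.13]
case xy of tcp [0.0008 0.1038]
total tool shift(units) [ 0.003 -0.017  0.357] turn [ 0.07 -0.18  0.19] rows>= 1.0
```

drive_tool:
  series:
    - [[0.015,0,0.12],[0,0,0]]
    - [[0.015,0,0.12],[0,0,0]]
    - [[0.015,0,0.12],[0,0,0]]

```text
time: 19.65
eef_pos: [0.4607, 0.09, 0.084]
tcp_rot: [0.466, 0.537, -0.463, 0.529]
contact_force: [-5.3, 20.5, 14.4]
opening: -0.001
```

drive_tool:
  series:
    - [[0.015,0,0.12],[0,0,0]]
    - [[0.01,0,0.12],[0,0,0]]

```text
time: 19.85
eef_pos: [0.4608, 0.0893, 0.0847]
tcp_rot: [0.477, 0.542, -0.46, 0.517]
contact_force: [-2.8, 24.5, 8.8]
opening: -0.003
```

Run:
```python
from h import *
plan([*w(0,.086),.0835],YAW)
from plant import ctrl;import cv2
b=ctrl.read_camera("scene")["img"][:,:,::-1]
cv2.imwrite("pics/a12.png",cv2.resize(b[180:275,185:315],None,fx=6,fy=6,interpolation=2))
```

```text
t 19.85 p [0.4608 0.0893 0.0847] jawyaw 7.05 tilt 2.47 F [-2.8 24.5  8.8] op -0.003 q [-0.05  0.03  2.18  0.05  0.94 -0.2 ]
case xy of tcp [0.0013 0.0866]
total tool shift(units) [ 0.023 -0.025  0.014] turn [-0.98 -2.45  0.31] rows>= 1.0
```

View pics/a12.png

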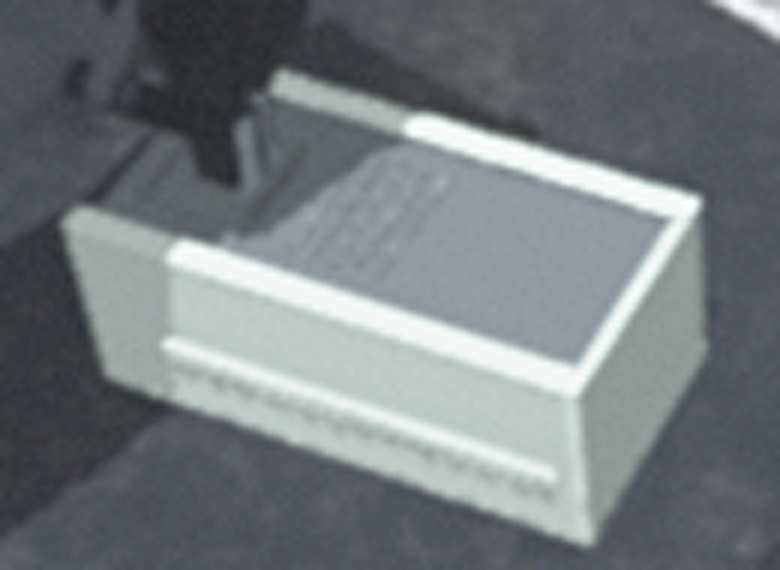

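The cover looks home: its end meets the end wall at (580,375) to (665,215), and the stop force is about 24 N. I'll relax and lift.

drive_tool:
  series:
    - [[-0.05,0,0],[0,0,0]]
    - [[-0.1,0,0],[0,0,0]]
    - [[-0.2,0,0],[0,0,0]]
    - [[-0.6,0,0],[0,-2,0]]
    - [[-0.9,0,0],[0,0,0]]

```text
time: 20.4
eef_pos: [0.4563, 0.0876, 0.1724]
tcp_rot: [0.465, 0.538, -0.472, 0.522]
contact_force: [0.7, -0.0, -0.0]
opening: 0.0
```

drive_tool:
  series:
    - [[-0.6,0,-0.3],[0,0,0]]
    - [[0,0,-0.9],[0,0,0]]
    - [[0,0,-0.9],[0,0,0]]
    - [[0,0,-0.9],[0,0,0]]
    - [[0,0,-0.6],[0,0,0]]

```text
time: 20.9
eef_pos: [0.4412, 0.2658, 0.2151]
tcp_rot: [0.472, 0.529, -0.471, 0.525]
contact_force: [-0.0, -0.8, 0.3]
opening: -0.004
```

Run:
```python
from h import *
plan([*w(0,.25),.2],YAW)
from plant import ctrl;import cv2
b=ctrl.read_camera("scene")["img"][:,:,::-1];a=ctrl.read_camera("top")["img"][:,:,::-1]
cv2.imwrite("pics/b1.png",cv2.resize(b[180:275,185:315],None,fx=6,fy=6,interpolation=2))
cv2.imwrite("pics/b2.png",a);cv2.imwrite("pics/b3.png",b)
```

```text
t 20.9 p [0.4412 0.2658 0.2151] jawyaw 6.3 tilt 0.34 F [-0.  -0.8  0.3] op -0.004 q [ 0.34 -0.04  1.99  0.01  1.2   0.23]
case xy of tcp [0.0065 0.2642]
total tool shift(units) [ 0.301 -0.122  0.29 ] turn [-1.72 -0.32  0.12] rows>= 1.0
```

View pics/b1.png

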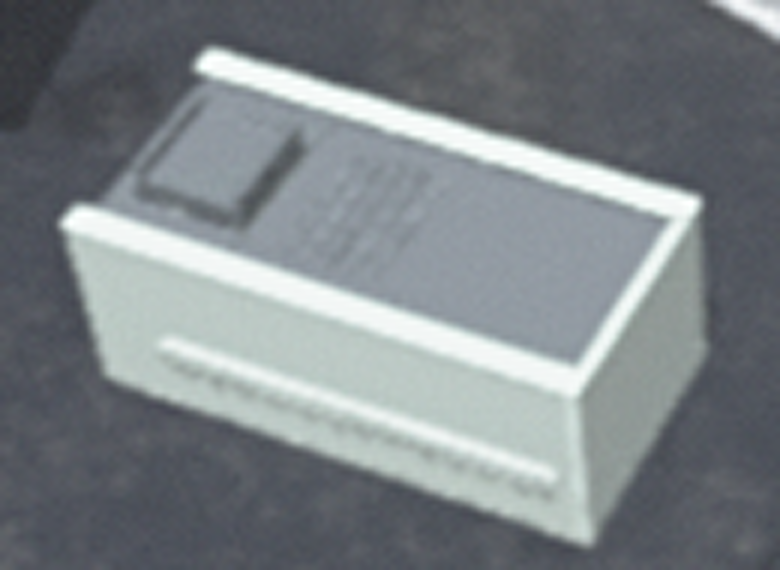

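View pics/b2.png

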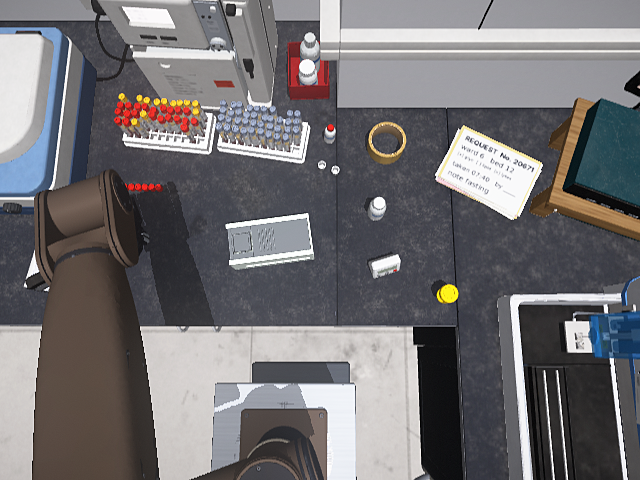

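The cover is shut with the tab raised at (225,160), and the bottle and timer are where they were. I'll check the tab and cover against the starting picture numerically.

Run:
```python
import cv2,numpy as np
from h import *
for n,f,box in(("scene","b3",(206,190,242,222)),("top","b2",(228,228,256,262)),("scene","b3",(232,205,270,235)),("top","b2",(255,225,282,254)),("scene","b3",(330,285,375,330)),("scene","b3",(360,225,392,275))):
    A=cv2.cvtColor(cv2.imread(f"pics/{n}0.png"),6).astype(np.float32);B=cv2.cvtColor(cv2.imread(f"pics/{f}.png"),6).astype(np.float32)
    x0,y0,x1,y1=box;print(n,box,cv2.phaseCorrelate(A[y0:y1,x0:x1],B[y0:y1,x0:x1],cv2.createHanningWindow((x1-x0,y1-y0),cv2.CV_32F)))
t=np.array([*w(0,.092),.08]);ay=np.array([*RC[:,1],0])
for n in("top","scene"): print(n,"px per mm open",(proj(n,t+.001*ay)-proj(n,t)).round(2),"px per mm tab down",(proj(n,t-[0,0,.001])-proj(n,t)).round(2))
```

```text
scene (206, 190, 242, 222) ((-0.3085740840229292, -0.041730119254768994), 1.0018782590826352)
top (228, 228, 256, 262) ((-0.019282510417971466, -0.005656230629451642), 0.8798235570942914)
scene (232, 205, 270, 235) ((-0.3512479959610424, 0.24662990529227002), 0.9467850681145986)
top (255, 225, 282, 254) ((0.5894783504466297, 0.7394895601379865), 0.7449259493086073)
scene (330, 285, 375, 330) ((0.41147702775090167, 0.6003496343083654), 0.8798660650371033)
scene (360, 225, 392, 275) ((-0.009143397157409083, 0.0021265246719153197), 0.8582509589195252)
top px per mm open [-0.44  0.06] px per mm tab down [0.07 0.09]
scene px per mm open [-0.43 -0.14] px per mm tab down [0.08 0.36]
```

```bash
python3 -c "
from plant import ctrl
print(ctrl.get_state()['dq'].round(3)); print(ctrl.sign_off())"
```

```text
[-0.06  -0.017  0.029 -0.04   0.011 -0.042]
the job is handed in; nothing more can be done
None
```

I held the tab down and slid the cover open to about 115 mm, stood the jar in the case, then slid the cover home with the tab held and let the tab up. I handed the job in at about 21 s, and the sign-off gave no verdict.

**Last checks:**
- **Cover and tab:** The final pictures show the cover shut and the tab raised. Compared with the starting picture, the tab moved 0 px in the top view and about 0.3 px in the scene view. That means the cover is open by at most about 0.7 mm, with the tab up.
- **Jar:** I could only check it before closing. It stood upright at about x = 3 mm, y = -6 mm in the case frame.
- **Bottle and timer:** They look unmoved. The timer comparison read 0.4 to 0.6 px in the scene view, which I take as noise.

**What went wrong or disagreed:**
- The first grip on the jar was about 5 mm off-centre and tipped it. I opened, recentred and gripped it again, and it came up upright.
- The comparison on the cover's middle part gave a noisy shift (0.6, 0.7 px in the top view), and its direction does not match the cover sliding.
- I handed in without adding a rest row, with the joint speeds still reading up to 0.06 rad/s. The arm was well clear of everything.

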